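# Raise the counterweighted guard bar of a glass-tube rack

### The job

Open the tube rack: with the fingertips push the catch's pin so that the catch swings right off the guard bar, then push the bar's free end up from below until it goes over its balance point and stays raised against its upper stop by itself. Push gently and do not grip anything, keep off the counterweight, and leave the tubes and everything else on the bench where they are.

Things in the scene. Friction and masses are not known exactly. Their poses are not given: they have to be found in the camera images.
- rack: fixed metal rack for glass tubes. Origin on the bench; +x along the tubes away from the robot, +y along the lowered bar from hinge to free end, z up. Base plate x -100..100, y -140..65 mm. The bar's rest post, 18 mm wide, stands at y = 55 mm, x -24..60, 125 mm tall; beyond y = 65 nothing lies under the bar's free end but the bench
- guard_bar (a joint): steel bar over the tubes, 24 wide (x), 20 mm thick, its last 65 mm (185 to 250 from the hinge) a round rod of 16 mm. 0 rad = level on its rest post, mid-line 135 mm above the bench; grows as the free end rises; upper stop 1.35. It balances between 0.55 and 0.95: below it falls back, above it goes slowly to the stop by itself and stays. Up to 2.5 N at the end lifts it; blocked while the catch is over it
- bar_hinge (a point): point on the bar's hinge axis, mid-width, at rack (0, -110, 135) mm; the axis runs along rack x, the bar swings in the rack's y-z plane
- bar_end (a point): point on the mid-line of the round rod at the bar's free end, 220 mm from the hinge axis, 30 mm before the very end; push here from below. It moves with the bar
- catch (a joint): flat steel strip 85 x 16 x 8 mm on a vertical pivot on the rest post, lying across the bar, 4 mm above it. 0 rad = pointing to rack -x; grows counter-clockwise seen from above, the tip going to rack -y (towards the bar's hinge), then +x; stop at 1.7. Clear of the bar from 1.3 rad. Stays where it is left; turns under about 1 N at its pin
- catch_hinge (a point): centre of the catch's pivot, on the top face of the strip, at rack (45, 55, 157) mm
- pin_top (a point): top centre of the round upright thumb pin at the catch's tip: 12 mm diameter, rising 38 mm above the strip to 195 mm above the bench, 75 mm from the pivot. It moves with the catch
- weight: round dark steel counterweight, 50 mm diameter and 52 mm long (along rack x), fixed on top of the bar at its hinge end; origin at its centre, 36 mm above the hinge axis when the bar is level. It swings down outwards (rack -y) as the bar rises
- tube0: glass tube, 28 mm diameter, 240 mm long, lying loose along rack x in the rack under the bar, nearest the bar's hinge; top 108 mm above the bench. Origin: middle of its length, on its underside as built (it may roll about its length a little)
- tube1: glass tube, 28 mm diameter, 240 mm long, lying loose along rack x in the rack under the bar, in the middle; top 108 mm above the bench. Origin: middle of its length, on its underside as built (it may roll about its length a little)
- tube2: glass tube, 28 mm diameter, 240 mm long, lying loose along rack x in the rack under the bar, nearest the rest post; top 108 mm above the bench. Origin: middle of its length, on its underside as built (it may roll about its length a little)
- flask: closed drinking bottle, 68 mm diameter, 200 mm tall, standing; origin under its centre
- firebrick: pale firebrick 110 x 55 x 60 mm; origin under its centre
- bung: cork bung, 36 mm wide, 32 mm tall, standing; origin under its centre
- bulb: blown glass bulb with a neck, 76 mm wide, 115 mm tall, standing; origin under its centre
- jar: amber jar with a steel lid, 60 mm diameter, 70 mm tall; origin under its centre
- paddle: black flat paddle (90 x 60 x 14 mm above the bench) with a round wooden handle 130 mm long towards its -x; origin on the underside between blade and handle

How it is judged:
On the way, in this order (a step that is already met when the one before it is completed fails the run):
1. the catch has been swung clear of the still lowered bar (value of joint catch above 1.3 rad and value of joint guard_bar below 0.1 rad), for 0.2 s.
2. the bar is raised past its balance point (value of joint guard_bar above 1.25 rad), for 0.2 s.
At the end, for the whole second after the job is handed in: the bar stands still at 1.25 rad or more (upper stop 1.35), the catch is at 1.3 rad or more, and tubes and bystanders are within 30 mm of where they stood (value of joint catch above 1.3 rad and value of joint guard_bar above 1.25 rad and velocity of joint guard_bar below 0.05 rad/s and distance of each of flask, firebrick, bung, bulb, jar, paddle, tube0, tube1, tube2 from where it was at the start of the episode below 0.03 m); the robot touches nothing.
It fails at once if the bar or the catch is gripped or pushed hard (over 25 N from the fingers) (contact force between the fingers and guard_bar above 25 N or contact force between the fingers and catch above 25 N).
It fails at once if the robot touches the counterweight (contact force between any of the fingers, the arm and weight above 0.5 N).
It fails at once if a tube is pushed or lifted out of place (over 30 mm) (distance of any of tube0, tube1, tube2 from where it was at the start of the episode above 0.03 m).
It fails at once if a bystander is moved or lifted (over 30 mm) (distance of any of flask, firebrick, bung, bulb, jar, paddle from where it was at the start of the episode above 0.03 m).
It also fails if it takes over 56 s, if anything falls off the work surface, if the arm or the gripper's body presses on something with over 40 N, if the wrist force passes 120 N, or if a joint passes its speed limit or range.

### The arm

A 6-joint arm with a two-finger parallel gripper is mounted at the origin on the work surface. World frame = base frame: x ahead of the robot, y to its left, z up, the work surface at z = 0. Lengths are in m, angles in rad, forces in N, time in s.
With the tool pointing down it reaches from about 0.3 to 0.95 m from the base axis. Payload 3.1 kg.
Tool frame: the origin (TCP) lies at the centre of the arm's flange, where the gripper is bolted on; the fingertips stand 173 mm ahead of it and the grasp point (between the pads) lies 155 mm ahead of it; z points along the fingers, y is the direction in which the jaws open and shut (so a half turn about z gives the same grasp; the last joint's range is limited). The gripper opens to 85 mm and grips with 20 to 120 N. Pads are 22 mm wide; open, the fingers measure 114 mm over their backs; the gripper's body (76 mm by 85 mm) begins 54 mm behind the grasp point. The pads swing forward as they close: fully open they stand 13 mm farther back than shut.
Start: joints at [1.188, 0.308, 1.634, -0, 1.2, -0.07], TCP at [0.192, 0.595, 0.405] pointing down, gripper open.
Joint ranges: [-3.06, 3.06], [-0.79, 1.96], [0.05, 2.63], [-1.19, 4.34], [0.05, 2.64], [-2.94, 2.94]. Speed limits (rad/s): [2.79, 2.79, 3.14, 3.14, 3.14, 3.14].

### API

Orientations are given as a rotation vector (axis times angle).
In Python, from station import bot gives the robot as it stands. The module is installed in compiled form; this text tells all that it offers.
- The arm moves only by the tool arm_command, never from a script. Its argument "plan" is a list that holds one entry, the list of rows, each a list of 6 numbers: the shift along the tool's x, y, z in cm, then the turn, a rotation vector about the tool's x, y, z in degrees. In form: [[[x, y, z, ax, ay, az], ...]]. A call has 1 to 12 rows; each row is the pose to reach, as a shift and turn from the pose commanded when the call began, along the tool's axes at that moment; what a row does not reach only later rows make up. A row lasts 1/8 s, in which the tool goes at most 62.5 mm and 10.7 degrees, less where a joint would pass 70% of its speed; a pose out of reach is approached as far as the arm can. A call with a gripper value outside its range is refused whole. "grip" is the finger opening in cm, from 0 to 8.54, set as the call begins (left out, the last holds). The fingers move at their own pace and stop on an object; "force" is the grip in N (left out, the last holds). Time passes only in rows, so rows that repeat a pose let the fingers close. It gives the time, the measured TCP pose, the force and the opening at its end, in the units of the state.
- bot.get_obs(): the state, without advancing time (a new reading comes with each control period).
- bot.grab_frame(name): name is "side" or "top"; returns a dict with "frame" (400x640x3 uint8, red, green, blue), "K" (3x3 intrinsics, pixels), "rvec" (rotation vector, rad) and "tvec" (3), from world to camera coordinates, as OpenCV has them. Camera axes: x right, y down, z forward; pixel columns grow to the right and rows downward; lengths in m; the calibration is good to about 2 mm. A picture is of the moment at which its call begins. There is no depth.
- bot.hand_in(): hands the job in, once; it reports no verdict.
The state is a dict: "time_s": time; "joints": joint angles; "qvel": joint speeds; "joint_torque": joint torques, N m; "tool_pos": TCP position; "ee_rot": TCP orientation; "contact_force": force on the tool from outside, world axes, zero at the start; "torque": the same for the moment, N m; "finger_gap": opening from 0.0 (shut) to 1.0 (fully open).
Only numpy, scipy, OpenCV 4.12 (cv2) and the standard library are available. Lean on these libraries where they do the work, as an engineer would, in place of code of your own. Each camera call takes 0.05 s, during which the arm holds its last target. There are 200 camera calls.

## Working session

There is one attempt and no reset: what is moved stays moved. The work goes in short steps, Python scripts to look and compute and a tool call to move; the robot and the scene stay as the last step left them, time stands still between calls to the robot, and variables do not carry over. Pictures are saved under pics/ and viewed, about 8 in all and at most 12, crops included, and the job is handed in when it is done.

Besides the shell and the picture viewer there is one more tool, called after "Request:" by a JSON object that holds its "method" and its "body". arm_command: Moves the arm, as the interface text tells. Its arguments: {"type":"object","properties":{"plan":{"type":"array"},"grip":{"type":"number"},"force":{"type":"number"}},"required":["plan"]}

```bash
mkdir -p pics
cat > h.py <<'E'
import numpy as np, cv2, json
from station import bot
from scipy.spatial.transform import Rotation as R
def grab(n,fn=None):
    f=bot.grab_frame(n)
    if fn: cv2.imwrite('pics/'+fn,f['frame'][:,:,::-1])
    return f
def ray(f,u,v):
    Rm=R.from_rotvec(np.ravel(f['rvec'])).as_matrix();t=np.ravel(f['tvec'])
    d=Rm.T@np.linalg.inv(f['K'])@np.array([u,v,1.]);return -Rm.T@t,d/np.linalg.norm(d)
def onz(f,u,v,z):
    c,d=ray(f,u,v);return c+d*(z-c[2])/d[2]
def proj(f,P):
    return cv2.projectPoints(np.atleast_2d(np.array(P,float)),np.array(f['rvec'],float),np.array(f['tvec'],float),np.array(f['K'],float),None)[0].reshape(-1,2)
def tri(fa,a,fb,b):
    c1,d1=ray(fa,*a);c2,d2=ray(fb,*b)
    s=np.linalg.lstsq(np.c_[d1,-d2],c2-c1,rcond=None)[0]
    p,q=c1+s[0]*d1,c2+s[1]*d2;return (p+q)/2,np.linalg.norm(p-q)
E
python3 - <<'E'
from h import *
for n in('top','side'):
    f=grab(n,n+'0.png');print(n,ray(f,320,200))
print(bot.get_obs())
E
```

```text
top (array([0.46419238, 0.02698808, 1.27584532]), array([ 0.12551618, -0.02049529, -0.99187985]))
side (array([0.45947568, 0.77920885, 0.84871558]), array([ 0.12453073, -0.72277851, -0.67976711]))
{'time_s': 0.1, 'joints': array([ 1.18829147e+00,  3.08939492e-01,  1.63508569e+00, -9.18507810e-06,
        1.19973641e+00, -6.97138969e-02]), 'qvel': array([-0.00065047, -0.00063205, -0.00286461,  0.00154888, -0.00134463,
       -0.00110087]), 'joint_torque': array([-8.30463250e-04, -4.16403472e+01, -2.77645111e+01, -8.09265521e-05,
        3.99722747e-03,  2.54984258e-05]), 'tool_pos': array([0.19220891, 0.59429318, 0.40353552]), 'ee_rot': array([-0.48925049, -3.10277694,  0.00332274]), 'contact_force': array([-0.14435129, -0.29636669, -0.59435563]), 'torque': array([ 0.03479027, -0.01911061,  0.02131877]), 'finger_gap': 1.0005842315360882}
```

View pics/top0.png

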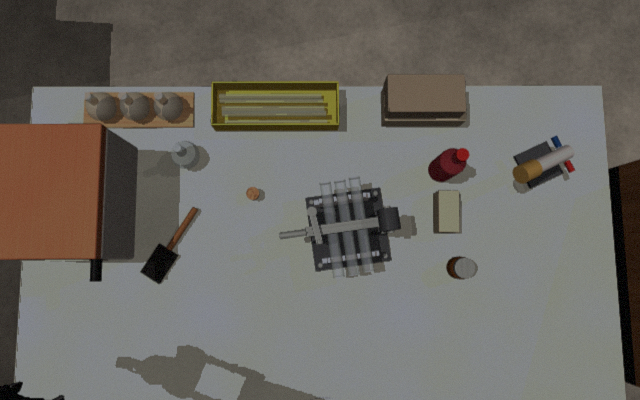

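View pics/side0.png

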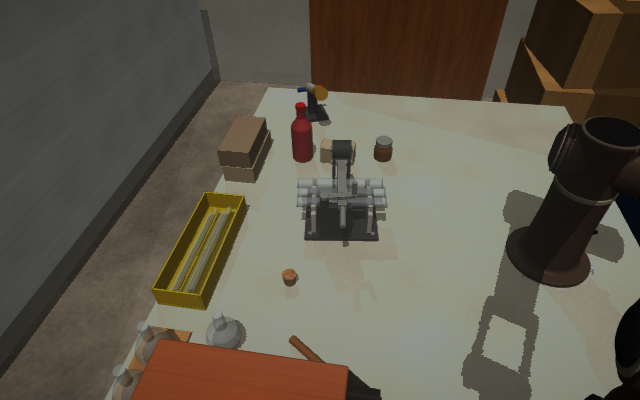

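The top view shows the rack at about (345,230), with the bar's free end at (285,235), the weight at (390,218) and the catch near (313,222). In the side view the rack is at (342,205). I'll zoom in on both.

Run:
```python
import cv2,numpy as np
a=cv2.imread('pics/top0.png')[165:290,265:415];b=cv2.imread('pics/side0.png')[125:250,275:405]
a=cv2.resize(a,None,fx=5.3,fy=5.3,interpolation=cv2.INTER_CUBIC);b=cv2.resize(b,None,fx=4.6,fy=4.6,interpolation=cv2.INTER_CUBIC)
g=lambda x:cv2.convertScaleAbs(x,alpha=1.5,beta=10)
cv2.imwrite('pics/tc.png',g(cv2.resize(a,(720,600))));cv2.imwrite('pics/sc.png',g(cv2.resize(b,(624,600))))
```

```text
(no output)
```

View pics/tc.png

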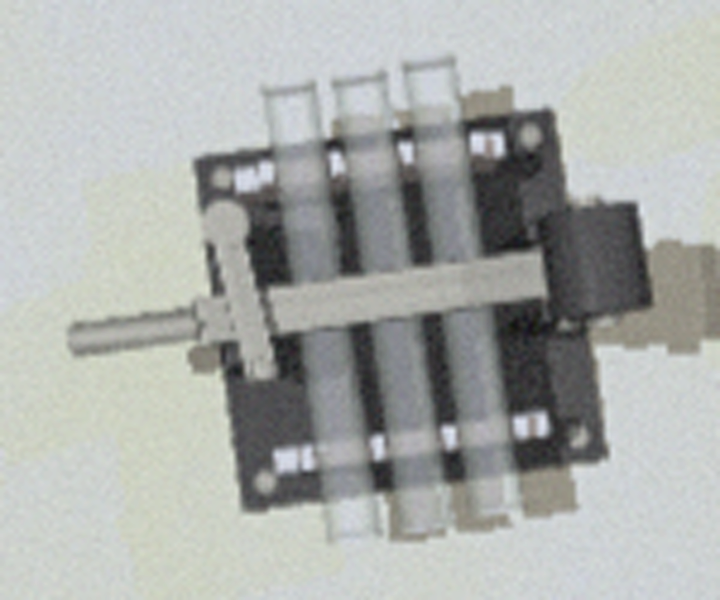

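View pics/sc.png

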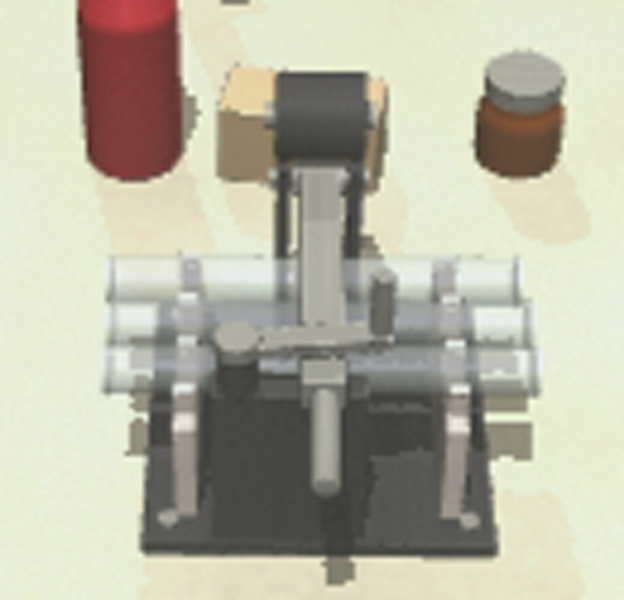

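The top crop shows the catch pivot at (228,220) and the catch tip at (262,368). The plate corners are at (197,158), (551,110), (606,457) and (245,510), and the rod runs from (70,338) to (195,318). In the side crop the pin top is at (384,272) and the rod end at (325,488).

```bash
cat >> h.py <<'E'
from scipy.optimize import least_squares
E
python3 - <<'E'
from h import *
t=grab('top');s=grab('side')
T=lambda u,v:(265+u/4.8,165+v/4.8)
S=lambda u,v:(275+u*130/624,125+v*125/600)
for zp in(0.008,):
  C=np.array([onz(t,*T(*c),zp) for c in[(197,158),(551,110),(606,457),(245,510)]])
  L=np.array([[.1,.065],[.1,-.14],[-.1,-.14],[-.1,.065]])
  print(C.round(4), [np.linalg.norm(C[i]-C[(i+1)%4]).round(4) for i in range(4)])
  def res(p):
    c,s_=np.cos(p[2]),np.sin(p[2]);return (L@np.array([[c,s_],[-s_,c]])+p[:2]-C[:,:2]).ravel()
  r=least_squares(res,[.4,0,0]);p=r.x;print('pose',p,r.fun.round(4))
c,s_=np.cos(p[2]),np.sin(p[2])
W=lambda x,y,z:np.array([p[0]+c*x-s_*y,p[1]+s_*x+c*y,z])
for n,P in dict(chinge=W(.045,.055,.157),pin=W(-.03,.055,.195),pinbase=W(-.03,.055,.157),end=W(0,.11,.135),tip=W(0,.14,.135),hinge=W(0,-.11,.135)).items():
  a=proj(t,P)[0];b=proj(s,P)[0];print(n,P.round(4),((a-[265,165])*4.8).round(),((b-[275,125])*[4.8,4.8]).round())
q=onz(t,*T(228,220),.157);print('pivot from top',q,'side',onz(s,*S(240,335),.157),'pin side',onz(s,*S(384,272),.195),'end side', onz(s,*S(325,488),.135),'end top',onz(t,*T(70,338),.135))
E
```

```text
[[ 0.6305  0.0386  0.008 ]
 [ 0.6569 -0.1623  0.008 ]
 [ 0.4611 -0.1887  0.008 ]
 [ 0.4334  0.0129  0.008 ]] [np.float64(0.2026), np.float64(0.1975), np.float64(0.2034), np.float64(0.1988)]
pose [ 0.54052081 -0.03771007  0.13271585] [ 0.0005  0.0014  0.0013 -0.0009 -0.0012 -0.001  -0.0006  0.0006]
chinge [0.5778 0.0228 0.157 ] [226. 224.] [238. 334.]
pin [0.5035 0.0128 0.195 ] [248. 371.] [387. 279.]
pinbase [0.5035 0.0128 0.157 ] [247. 374.] [384. 335.]
end [0.526  0.0713 0.135 ] [130. 332.] [326. 441.]
tip [0.522  0.1011 0.135 ] [ 71. 340.] [327. 484.]
hinge [ 0.5551 -0.1467  0.135 ] [561. 271.] [321. 174.]
pivot from top [0.57983856 0.02196501 0.157     ] side [0.5769325  0.02317271 0.157     ] pin side [0.50562384 0.00729725 0.195     ] end side [0.52263437 0.10385312 0.135     ] end top [0.52290538 0.10172001 0.135     ]
```

The rack fit agrees to about 2 mm in both views: yaw 0.133 and the catch at about 0.08 rad. Next I'll check how high the orange box stands on my route and compute the first approach.

```bash
cat >> h.py <<'E'
p=np.array([.5405,-.0377,.1327]);c_,s_=np.cos(p[2]),np.sin(p[2])
def W(x,y,z):  # rack mm -> world m
    x,y,z=x/1e3,y/1e3,z/1e3;return np.array([p[0]+c_*x-s_*y,p[1]+s_*x+c_*y,z])
def rows(tips,rots=None,L=.173,o=None,show=True):
    """tool-frame rows (cm,deg) for world fingertip points & world rotations, from the measured pose"""
    o=o or bot.get_obs();R0=R.from_rotvec(o['ee_rot']);T0=np.array(o['tool_pos']);out=[]
    for i,t in enumerate(tips):
        Rt=rots[i] if rots is not None else R0
        d=R0.inv().apply(t-Rt.apply([0,0,L])-T0)*100
        out.append([round(v,2) for v in d]+[round(v,1) for v in np.degrees((R0.inv()*Rt).as_rotvec())])
        if show: print(out[-1])
    return out
def down(az):  # tool down, tool x at world azimuth az (deg)
    a=np.radians(az);x=np.array([np.cos(a),np.sin(a),0]);z=np.array([0,0,-1.]);return R.from_matrix(np.c_[x,np.cross(z,x),z])
E
python3 - <<'E'
from h import *
t=grab('top');s=grab('side')
print(tri(t,(103,125),s,(163,340)),tri(t,(103,258),s,(350,363)))
o=bot.get_obs();print('tcp in top/side',proj(t,o['tool_pos']),proj(s,o['tool_pos']),R.from_rotvec(o['ee_rot']).as_matrix().round(2).tolist())
rows([W(-56,75,230)],[down(142.6)])
rows([W(-56,75,230)],[R.from_rotvec(o['ee_rot'])])
E
```

```text
(array([0.7666035 , 0.49016727, 0.2396395 ]), np.float64(0.00152344023479255)) (array([0.4701369 , 0.47965592, 0.23483374]), np.float64(0.0019709017524583384))
tcp in top/side [[-12.19490274 418.13498388]] [[631.55887067 437.93071334]] [[-0.95, 0.31, -0.0], [0.31, 0.95, -0.0], [0.0, -0.0, -1.0]]
[np.float64(-44.3), np.float64(-45.09), np.float64(0.16), np.float64(-0.0), np.float64(0.0), np.float64(19.5)]
[np.float64(-44.3), np.float64(-45.07), np.float64(0.16), np.float64(0.0), np.float64(0.0), np.float64(0.0)]
```

Request:
{"method": "arm_command", "body": {"plan": [[[-4, -4, 0, 0, 0, 2], [-8, -8, 0, 0, 0, 4], [-12, -12, 0, 0, 0, 6], [-16, -16, 0, 0, 0, 8], [-20, -20, 0, 0, 0, 10], [-24, -24, 0, 0, 0, 12], [-28, -28, 0, 0, 0, 14], [-32, -32, 0, 0, 0, 16], [-36, -36.5, 0, 0, 0, 18], [-40, -41, 0, 0, 0, 19.5], [-43, -44, 0, 0, 0, 19.5], [-44.3, -45.1, 0.2, 0, 0, 19.5]]], "grip": 0}}

```text
time_s: 1.8
tool_pos: [0.4759, 0.0273, 0.403]
ee_rot: [1.012, 2.973, 0.0]
contact_force: [-0.1, 0.1, -0.6]
finger_gap: 0.003
```

Run:
```python
from h import *
o=bot.get_obs();print(o['time_s'],o['tool_pos'],o['ee_rot'],o['finger_gap'],o['contact_force'])
s=grab('side');t=grab('top')
Rm=R.from_rotvec(o['ee_rot'])
for L in(.155,.173,.186): P=o['tool_pos']+Rm.apply([0,0,L]);print(L,P,proj(s,P),proj(t,P))
a=cv2.resize(s['frame'][60:260,240:460],None,fx=2.9,fy=2.9,interpolation=cv2.INTER_CUBIC)
cv2.imwrite('pics/s2.png',cv2.convertScaleAbs(a,alpha=1.6,beta=10)[:,:,::-1])
```

```text
1.8 [0.47587403 0.02727048 0.40296137] [1.01219765e+00 2.97312357e+00 3.34330016e-04] 0.002709164299950244 [-0.13665703  0.14195735 -0.59697186]
0.155 [0.47601538 0.02725722 0.24796143] [[368.0541304  170.82429039]] [[310.51774683 254.16765636]]
0.173 [0.47603179 0.02725568 0.22996144] [[367.54353411 176.87030139]] [[310.52107745 254.25448546]]
0.186 [0.47604365 0.02725457 0.21696144] [[367.18264722 181.14359159]] [[310.52341256 254.31536158]]
```

View pics/s2.png

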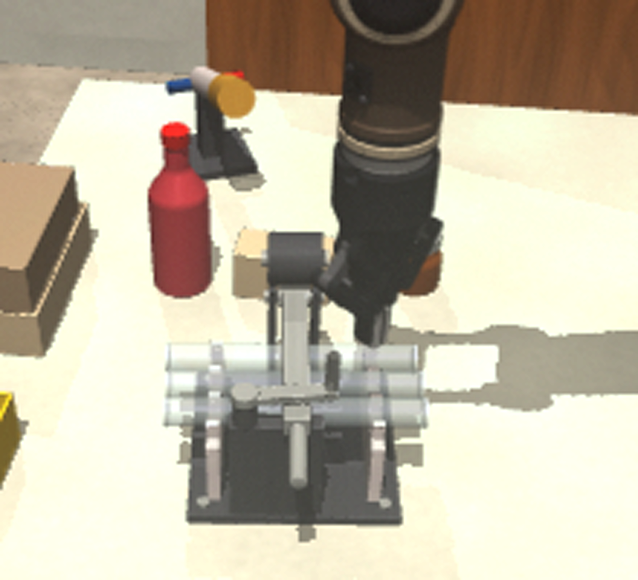

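The closed fingertips are at crop (368,345). That matches the 0.173 m tip length, and the fingers hang clear on the robot side of the pin.

Run:
```python
from h import *
D=17/np.sqrt(2)
tips=[W(-56,75,z) for z in(215,195,168)]
A=[W(-56+8,75-8,168)]+[W(45-75*np.cos(a)-D,55-75*np.sin(a)+D,168) for a in np.arange(.1,1.55,.1)]
rows(tips+A)
```

```text
[np.float64(0.08), np.float64(0.04), np.float64(1.44), np.float64(0.0), np.float64(0.0), np.float64(0.0)]
[np.float64(0.08), np.float64(0.04), np.float64(3.44), np.float64(0.0), np.float64(0.0), np.float64(0.0)]
[np.float64(0.08), np.float64(0.04), np.float64(6.14), np.float64(0.0), np.float64(0.0), np.float64(0.0)]
[np.float64(-1.05), np.float64(0.04), np.float64(6.14), np.float64(0.0), np.float64(0.0), np.float64(0.0)]
[np.float64(-2.03), np.float64(-0.03), np.float64(6.14), np.float64(0.0), np.float64(0.0), np.float64(0.0)]
[np.float64(-2.63), np.float64(-0.48), np.float64(6.14), np.float64(0.0), np.float64(0.0), np.float64(0.0)]
[np.float64(-3.28), np.float64(-0.86), np.float64(6.14), np.float64(0.0), np.float64(0.0), np.float64(0.0)]
[np.float64(-3.96), np.float64(-1.17), np.float64(6.14), np.float64(0.0), np.float64(0.0), np.float64(0.0)]
[np.float64(-4.67), np.float64(-1.42), np.float64(6.14), np.float64(0.0), np.float64(0.0), np.float64(0.0)]
[np.float64(-5.4), np.float64(-1.59), np.float64(6.14), np.float64(0.0), np.float64(0.0), np.float64(0.0)]
[np.float64(-6.14), np.float
[... 242 characters left out ...]
), np.float64(0.0), np.float64(0.0), np.float64(0.0)]
[np.float64(-8.38), np.float64(-1.54), np.float64(6.14), np.float64(0.0), np.float64(0.0), np.float64(0.0)]
[np.float64(-9.1), np.float64(-1.34), np.float64(6.14), np.float64(0.0), np.float64(0.0), np.float64(0.0)]
[np.float64(-9.8), np.float64(-1.07), np.float64(6.14), np.float64(0.0), np.float64(0.0), np.float64(0.0)]
[np.float64(-10.47), np.float64(-0.73), np.float64(6.14), np.float64(0.0), np.float64(0.0), np.float64(0.0)]
[np.float64(-11.1), np.float64(-0.33), np.float64(6.14), np.float64(0.0), np.float64(0.0), np.float64(0.0)]
[np.float64(-11.69), np.float64(0.14), np.float64(6.14), np.float64(0.0), np.float64(0.0), np.float64(0.0)]
```

Request:
{"method": "arm_command", "body": {"plan": [[[0, 0, 2, 0, 0, 0], [0, 0, 4, 0, 0, 0], [0, 0, 6, 0, 0, 0], [-1, 0, 6, 0, 0, 0], [-1.5, 0, 6, 0, 0, 0], [-2, 0, 6, 0, 0, 0], [-2.6, -0.5, 6, 0, 0, 0], [-3.3, -0.9, 6, 0, 0, 0], [-3.9, -1.2, 6, 0, 0, 0], [-3.9, -1.2, 6, 0, 0, 0]]]}}

```text
time_s: 3.15
tool_pos: [0.499, -0.0047, 0.3427]
ee_rot: [1.009, 2.975, -0.0]
contact_force: [-0.2, 0.1, 0.5]
finger_gap: -0.001
```

Run:
```python
from h import *
o=bot.get_obs();print(o['time_s'],o['tool_pos'],o['contact_force'])
s=grab('side')
a=cv2.resize(s['frame'][110:260,270:430],None,fx=4,fy=4,interpolation=cv2.INTER_CUBIC)
cv2.imwrite('pics/s3.png',cv2.convertScaleAbs(a,alpha=1.6,beta=10)[:,:,::-1])
```

```text
3.15 [ 0.49901352 -0.00467521  0.34269949] [-0.24408666  0.05013734  0.50442982]
```

View pics/s3.png

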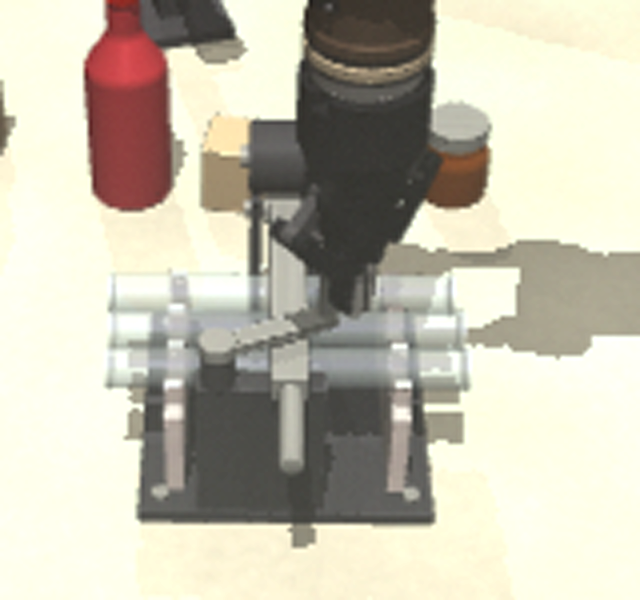

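The catch is turning with the fingers behind the pin (strip tip at about (325,318)) and almost no force. I'll continue the arc.

Request:
{"method": "arm_command", "body": {"plan": [[[-0.8, -0.2, 0, 0, 0, 0], [-1.5, -0.4, 0, 0, 0, 0], [-2.2, -0.5, 0, 0, 0, 0], [-3, -0.5, 0, 0, 0, 0], [-3.7, -0.5, 0, 0, 0, 0], [-4.5, -0.3, 0, 0, 0, 0], [-5.2, -0.1, 0, 0, 0, 0], [-5.9, 0.1, 0, 0, 0, 0], [-6.6, 0.5, 0, 0, 0, 0], [-7.2, 0.9, 0, 0, 0, 0], [-7.8, 1.3, 0, 0, 0, 0], [-7.8, 1.3, 0, 0, 0, 0]]]}}

```text
time_s: 4.7
tool_pos: [0.5693, -0.041, 0.3428]
ee_rot: [1.007, 2.975, 0.0]
contact_force: [-0.0, -0.3, -0.1]
finger_gap: 0.0
```

Request:
{"method": "arm_command", "body": {"plan": [[[0, 0, 0, 0, 0, 0], [1, 0, -0.5, 0, 0, 0], [2, 0, -3, 0, 0, 0], [3, 0, -6, 0, 0, 0], [7, 0, -11, 0, 0, 0], [12, 2, -14, 0, 0, 0], [16, 4, -14, 0, 0, 0], [20, 6, -14, 0, 0, 0], [20, 6, -14, 0, 0, 0]]]}}

```text
time_s: 5.82
tool_pos: [0.4442, 0.1302, 0.4832]
ee_rot: [1.001, 2.978, 0.002]
contact_force: [0.3, -0.6, -0.4]
finger_gap: 0.002
```

Run:
```python
from h import *
o=bot.get_obs();print(o['time_s'],o['tool_pos'],o['joints'],o['contact_force'])
t=grab('top');s=grab('side')
a=cv2.resize(t['frame'][180:290,275:405],None,fx=3,fy=3,interpolation=cv2.INTER_CUBIC)
b=cv2.resize(s['frame'][140:250,270:410],None,fx=3,fy=3,interpolation=cv2.INTER_CUBIC)
cv2.imwrite('pics/c4.png',cv2.convertScaleAbs(np.hstack([a,b]),alpha=1.6,beta=10)[:,:,::-1])
for a in(0,1.3,1.5,1.7):
  P=W(45-75*np.cos(a),55-75*np.sin(a),195);print(a,(proj(t,P)-[275,180])*3,(proj(s,P)-[270,140])*3+[390,0])
```

```text
5.825 [0.44418146 0.13017518 0.48318293] [ 1.90720664e-01 -8.25923050e-02  1.90709174e+00  8.10569481e-04
  1.31645522e+00 -7.31605558e-01] [ 0.34794849 -0.62430529 -0.41637262]
0 [[125.27651474 186.94526277]] [[646.98358329 129.66572842]]
1.3 [[208.47262579 102.82607305]] [[578.93725672  73.84609935]]
1.5 [[208.9442764   83.45354212]] [[561.58865275  71.89746054]]
1.7 [[205.54762909  64.40104486]] [[543.98531457  72.11052915]]
```

View pics/c4.png

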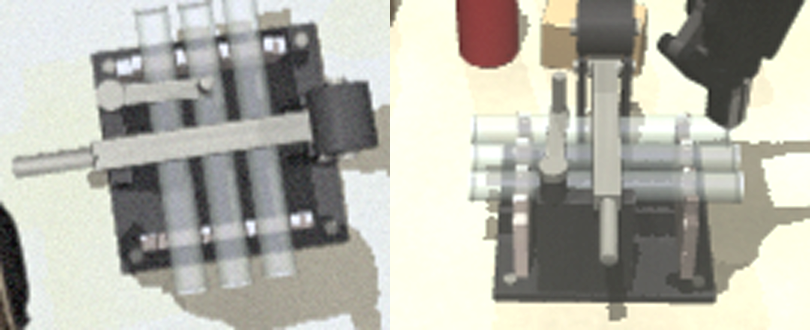

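The catch pin is at (205,84) in the top crop and (560,74) in the side crop, so the catch is at about 1.5 rad, with the bar still down. Next I'll stage the tool tilted 60°, with the fingers pointing along rack +x.

```bash
cat >> h.py <<'E'
def tilt(t): # fingers toward rack +x, t deg from vertical, tool y horizontal
    return down(187.6)*R.from_rotvec([0,-np.radians(t),0])
E
python3 - <<'E'
from h import *
from scipy.spatial.transform import Slerp
o=bot.get_obs();R0=R.from_rotvec(o['ee_rot']);t0=o['tool_pos']+R0.apply([0,0,.173])
S=Slerp([0,1],R.concatenate([R0,tilt(60)]));t1=W(-50,125,230)
print((R0.inv()*tilt(60)).magnitude()*57.3,t0,t1)
k=np.linspace(.1,1,10);rows([t0+(t1-t0)*x for x in k],S(k))
E
```

```text
73.64066378949894 [0.44573443 0.12830939 0.30999614] [0.47440073 0.07958549 0.23      ]
[np.float64(1.16), np.float64(-0.98), np.float64(0.9), np.float64(-2.3), np.float64(-5.7), np.float64(-4.1)]
[np.float64(2.24), np.float64(-2.07), np.float64(2.0), np.float64(-4.7), np.float64(-11.3), np.float64(-8.1)]
[np.float64(3.22), np.float64(-3.26), np.float64(3.28), np.float64(-7.0), np.float64(-17.0), np.float64(-12.2)]
[np.float64(4.07), np.float64(-4.52), np.float64(4.76), np.float64(-9.4), np.float64(-22.7), np.float64(-16.3)]
[np.float64(4.77), np.float64(-5.84), np.float64(6.4), np.float64(-11.7), np.float64(-28.4), np.float64(-20.3)]
[np.float64(5.29), np.float64(-7.21), np.float64(8.2), np.float64(-14.1), np.float64(-34.0), np.float64(-24.4)]
[np.float64(5.63), np.float64(-8.6), np.float64(10.15), np.float64(-16.4), np.float64(-39.7), np.float64(-28.5)]
[np.float64(5.76), np.float64(-9.99), np.float64(12.22), np.float64(-18.8), np.float64(-45.4), np.float64(-32.5)]
[np.float64(5.68), np.float64(-11.37), np.float64(14.39), np.float64(-21.1), np.float64(-51.1), np.float64(-36.6)]
[np.float64(5.37), np.float64(-12.72), np.float64(16.64), np.float64(-23.5), np.float64(-56.7), np.float64(-40.7)]
```

Request:
{"method": "arm_command", "body": {"plan": [[[1.2, -1.0, 0.9, -2.3, -5.7, -4.1], [2.2, -2.1, 2.0, -4.7, -11.3, -8.1], [3.2, -3.3, 3.3, -7, -17, -12.2], [4.1, -4.5, 4.8, -9.4, -22.7, -16.3], [4.8, -5.8, 6.4, -11.7, -28.4, -20.3], [5.3, -7.2, 8.2, -14.1, -34, -24.4], [5.6, -8.6, 10.2, -16.4, -39.7, -28.5], [5.8, -10, 12.2, -18.8, -45.4, -32.5], [5.7, -11.4, 14.4, -21.1, -51.1, -36.6], [5.4, -12.7, 16.6, -23.5, -56.7, -40.7], [5.4, -12.7, 16.6, -23.5, -56.7, -40.7], [5.4, -12.7, 16.6, -23.5, -56.7, -40.7]]]}}

```text
time_s: 7.42
tool_pos: [0.32, 0.0711, 0.3486]
ee_rot: [-0.086, 2.189, 0.07]
contact_force: [-0.0, 0.7, -0.2]
finger_gap: -0.001
```

Run:
```python
from h import *
o=bot.get_obs();print(o['time_s'],o['tool_pos'],o['joints'],o['contact_force'])
Rm=R.from_rotvec(o['ee_rot']);print('z',Rm.apply([0,0,1]),'tip',o['tool_pos']+Rm.apply([0,0,.173]))
rows([W(-50,125,150),W(-50,125,85),W(-20,125,85),W(22,125,85)],[tilt(60)]*4)
```

```text
7.425 [0.32004691 0.07112434 0.34863261] [ 0.07680265 -0.47047445  2.60401841  0.33996576  0.05960467 -1.90146877] [-0.03947316  0.73986383 -0.22348536]
z [ 0.81040376  0.08228625 -0.58006441] tip [0.46024676 0.08535987 0.24828147]
[np.float64(8.83), np.float64(-1.39), np.float64(6.88), np.float64(-1.6), np.float64(-5.4), np.float64(-2.3)]
[np.float64(14.13), np.float64(-1.51), np.float64(10.66), np.float64(-1.6), np.float64(-5.4), np.float64(-2.3)]
[np.float64(12.39), np.float64(-1.38), np.float64(13.1), np.float64(-1.6), np.float64(-5.4), np.float64(-2.3)]
[np.float64(9.96), np.float64(-1.19), np.float64(16.52), np.float64(-1.6), np.float64(-5.4), np.float64(-2.3)]
```

The arm is at its limits here: elbow 2.60, wrist 0.06, tilt only about 54°. I'll fit a simple planar arm model to the readings and see which tilt stays feasible along the lift.

```bash
cat >> h.py <<'E'
dat=np.array([[.3089,1.6351,1.1997,.6246,.4035],[-.0826,1.9071,1.3165,.4629,.4832],[-.4705,2.6040,.0596,.3278,.3486]])
def fk(q,m):
    h,L1,L2,b,L3,a=m;A=q[0]+q[1]+b;B=q[0]+q[1]+q[2]
    return np.array([a+L1*np.sin(q[0])+L2*np.sin(A)+L3*np.sin(B),h+L1*np.cos(q[0])+L2*np.cos(A)+L3*np.cos(B)])
m_=least_squares(lambda m:np.r_[np.concatenate([fk(d[:3],m)-d[3:] for d in dat])*1e3,(m[3])*2,m[5]*20,(m[0]-.3)*3],[.3,.35,.35,0,.1,0]).x
def ik(tip,t):  # rack mm tip, tilt deg -> q2,q3,q5
    f=np.array([np.sin(np.radians(t)),-np.cos(np.radians(t))]);w=W(*tip)-.173*np.r_[f[0]*np.array([c_,s_]),f[1]]
    g=np.array([np.hypot(*w[:2]),w[2]])
    r=least_squares(lambda q:np.r_[fk(q,m_)-g,(q.sum()-np.pi+np.radians(t))*.1],[-.2,2.2,.4]);return r.x.round(2),abs(r.fun).max().round(4)
E
python3 - <<'E'
from h import *
print(m_.round(3),[((fk(d[:3],m_)-d[3:])*1e3).round(1) for d in dat])
for t in(35,45,50):
  for tip in[(-50,125,230),(-50,125,70),(2,125,85),(2,125,108),(2,100,220),(2,50,280),(2,20,310)]: print(t,tip,*ik(tip,t))
E
```

```text
[0.317 0.48  0.529 0.069 0.145 0.001] [array([0., 0.]), array([-0.,  0.]), array([ 0., -0.])]
35 (-50, 125, 230) [-0.31  2.38  0.46] 0.0
35 (-50, 125, 70) [ 0.1   2.48 -0.05] 0.0
35 (2, 125, 85) [0.14 2.37 0.02] 0.0
35 (2, 125, 108) [0.08 2.36 0.09] 0.0
35 (2, 100, 220) [-0.16  2.29  0.4 ] 0.0
35 (2, 50, 280) [-0.24  2.22  0.55] 0.0
35 (2, 20, 310) [-0.27  2.18  0.62] 0.0
45 (-50, 125, 230) [-0.37  2.5   0.23] 0.0
45 (-50, 125, 70) [ 0.16  2.57 -0.37] 0.0
45 (2, 125, 85) [ 0.18  2.46 -0.28] 0.0
45 (2, 125, 108) [ 0.1   2.46 -0.21] 0.0
45 (2, 100, 220) [-0.2   2.41  0.15] 0.0
45 (2, 50, 280) [-0.3   2.34  0.32] 0.0
45 (2, 20, 310) [-0.33  2.3   0.39] 0.0
50 (-50, 125, 230) [-0.38  2.55  0.09] 0.0
50 (-50, 125, 70) [ 0.22  2.6  -0.55] 0.0
50 (2, 125, 85) [ 0.22  2.5  -0.45] 0.0
50 (2, 125, 108) [ 0.14  2.5  -0.37] 0.0
50 (2, 100, 220) [-0.2   2.46  0.01] 0.0
50 (2, 50, 280) [-0.32  2.4   0.19] 0.0
50 (2, 20, 310) [-0.35  2.36  0.27] 0.0
```

Low down, a tilt over about 35° needs the wrist bent the other way (q4≈π). That leaves the symmetric gripper half-turned, which is fine. I'll build the full forward model, check it against the reading, and work out that path.

```bash
cat >> h.py <<'E'
def FK(q,sg=1):
    h,L1,L2,b,L3,a=m_;A=q[1]+q[2]+b;r=a+L1*np.sin(q[1])+L2*np.sin(A);z=h+L1*np.cos(q[1])+L2*np.cos(A)
    Rm=R.from_euler('ZYZYZ',[q[0],q[1]+q[2],q[3],q[4],q[5]])*R.from_euler('z',sg*np.pi/2)
    return np.array([r*np.cos(q[0]),r*np.sin(q[0]),z])+Rm.apply([0,0,L3]),Rm
LO=np.array([-3.06,-.79,.05,-1.19,.05,-2.94])+.03;HI=np.array([3.06,1.96,2.63,4.34,2.64,2.94])-.03
def tiltf(t): return tilt(t)*R.from_euler('z',np.pi)
def IK(tip,Rt,q0):
    P=W(*tip)-Rt.apply([0,0,.173])
    def f(q):
        x,Rm=FK(q,SG);return np.r_[(x-P)*10,(Rt.inv()*Rm).as_rotvec()]
    r=least_squares(f,np.clip(q0,LO,HI),bounds=(LO,HI));return r.x,abs(r.fun).max()
SG=1
def rackmm(P): d=P[:2]-p[:2];return np.array([c_*d[0]+s_*d[1],-s_*d[0]+c_*d[1],P[2]])*1e3
E
python3 - <<'E'
from h import *
import h
o=bot.get_obs();q=o['joints'];R0=R.from_rotvec(o['ee_rot'])
for sg in(1,-1):
  x,Rm=FK(q,sg);e=(R0.inv()*Rm).magnitude();print(sg,x-o['tool_pos'],e)
  if e<.05:h.SG=sg
print('SG',h.SG)
qs=np.array([q[0],-.1,2.5,np.pi,.6,-1.57])
for t in(55,65,75):
  for tip in[(-50,125,150),(-50,125,85),(8,125,100),(8,100,220),(8,50,280),(8,20,310)]:
    r=IK(tip,tiltf(t),qs);print(t,tip,r[0].round(2),round(r[1],4))
E
```

```text
Traceback (most recent call last):
  File "h.py", line 47, in FK
    Rm=R.from_euler('ZYZYZ',[q[0],q[1]+q[2],q[3],q[4],q[5]])*R.from_euler('z',sg*np.pi/2)
       ~~~~~~~~~~~~^^^^^^^^^^^^^^^^^^^^^^^^^^^^^^^^^^^^^^^^^
  File "scipy/spatial/transform/_rotation.pyx", line 1413, in scipy.spatial.transform._rotation.Rotation.from_euler
ValueError: Expected axis specification to be a non-empty string of upto 3 characters, got ZYZYZ
```

```bash
sed -i "s/R.from_euler('ZYZYZ',\[q\[0\],q\[1\]+q\[2\],q\[3\],q\[4\],q\[5\]\])/R.from_euler('ZYZ',[q[0],q[1]+q[2],q[3]])*R.from_euler('YZ',[q[4],q[5]])/" h.py
python3 - <<'E'
from h import *
import h
o=bot.get_obs();q=o['joints'];R0=R.from_rotvec(o['ee_rot'])
for sg in(1,-1):
  x,Rm=FK(q,sg);e=(R0.inv()*Rm).magnitude();print(sg,x-o['tool_pos'],e)
  if e<.05:h.SG=sg
print('SG',h.SG)
qs=np.array([q[0],-.1,2.5,np.pi,.6,-1.57])
for t in(55,65,75):
  for tip in[(-50,125,150),(-50,125,85),(8,125,100),(8,100,220),(8,50,280),(8,20,310)]:
    r=IK(tip,tiltf(t),qs);print(t,tip,r[0].round(2),round(r[1],4))
E
```

```text
1 [ 0.00682323 -0.04307874  0.00036405] 3.705008027863049e-16
-1 [ 0.00682323 -0.04307874  0.00036405] 3.141592653589793
SG 1
55 (-50, 125, 150) [ 0.21 -0.08  2.6   3.44  0.24 -1.81] 0.1054
55 (-50, 125, 85) [ 0.21  0.22  2.6   3.28  0.57 -1.64] 0.1018
55 (8, 125, 100) [ 0.19  0.23  2.52  3.23  0.57 -1.61] 0.0
55 (8, 100, 220) [ 0.1  -0.17  2.5   2.96  0.15 -1.41] 0.0
55 (8, 50, 280) [-0.08 -0.3   2.44  1.26  0.18  0.19] 0.0
55 (8, 20, 310) [-0.18 -0.34  2.39  1.05  0.29  0.36] 0.0
65 (-50, 125, 150) [ 0.26  0.05  2.6   3.59  0.42 -1.89] 0.2693
65 (-50, 125, 85) [ 0.26  0.53  2.6   3.34  1.15 -1.6 ] 0.2027
65 (8, 125, 100) [ 0.2   0.4   2.55  3.21  0.95 -1.59] 0.0
65 (8, 100, 220) [ 0.1  -0.09  2.58  3.07  0.48 -1.52] 0.0
65 (8, 50, 280) [-0.1  -0.26  2.53  2.43  0.32 -0.99] 0.0
65 (8, 20, 310) [-0.21 -0.31  2.49  2.    0.34 -0.6 ] 0.0
75 (-50, 125, 150) [ 0.32  0.66  2.6   3.43  1.67 -1.55] 0.2536
75 (-50, 125, 85) [ 0.23  0.78  2.6   3.25  1.61 -1.55] 0.0564
75 (8, 125, 100) [ 0.2   0.62  2.54  3.21  1.33 -1.57] 0.0
75 (8, 100, 220) [ 0.09  0.09  2.6   3.08  0.82 -1.54] 0.0855
75 (8, 50, 280) [-0.12 -0.14  2.6   2.74  0.65 -1.31] 0.0
75 (8, 20, 310) [-0.23 -0.22  2.56  2.48  0.6  -1.09] 0.0
```

The model's rotation is exact. It lacks a constant 43 mm lateral offset, so I'll add that, refit, and replan with the entry from beyond the rod's end.

```bash
cat >> h.py <<'E'
Q=np.array([[1.18829,.308939,1.635086,0,1.199736,-.069714],[.190721,-.082592,1.907092,.00081,1.316455,-.731606],[.0768027,-.4704745,2.604018,.339966,.0596047,-1.901469]])
X=np.array([[.192209,.594293,.403536],[.444181,.130175,.483183],[.320047,.071124,.348633]])
def FK(q,sg=1,m=None):
    h,L1,L2,b,L3,a,d=M_ if m is None else m;A=q[1]+q[2]+b;r=a+L1*np.sin(q[1])+L2*np.sin(A);z=h+L1*np.cos(q[1])+L2*np.cos(A)
    Rm=R.from_euler('ZYZ',[q[0],q[1]+q[2],q[3]])*R.from_euler('YZ',[q[4],q[5]])*R.from_euler('z',np.pi/2)
    return R.from_euler('z',q[0]).apply([r,d,z])+Rm.apply([0,0,L3]),Rm
M_=least_squares(lambda m:np.r_[np.concatenate([FK(q,1,m)[0]-x for q,x in zip(Q,X)])*1e3,m[3]*.2,m[5]*2,(m[0]-.3)*.3],[.3,.45,.5,0,.1,0,.043]).x
E
python3 - <<'E'
from h import *
print(M_.round(4),[((FK(q)[0]-x)*1e3).round(2) for q,x in zip(Q,X)])
t=grab('top');print('bung rack',rackmm(onz(t,253,194,.02)))
q=bot.get_obs()['joints'];qs=np.array([q[0],-.1,2.4,np.pi,.6,-1.57])
for tt in(60,):
  for tip in[(8,190,200),(8,190,95),(8,125,95),(8,125,115),(8,90,230),(8,50,280),(8,20,320),(-40,40,320)]:
    r=IK(tip,tiltf(tt),qs);print(tt,tip,r[0].round(2),round(r[1],4))
    if tip==(8,190,200): g=r[0]
q0=q.copy();n=14
for k in np.linspace(0,1,n+1):
    x,Rm=FK(q0+(g-q0)*k);print(round(k,2),rackmm(x).round(),rackmm(x+Rm.apply([0,0,.173])).round())
E
```

```text
[0.3145 0.4818 0.5278 0.0694 0.1439 0.     0.0435] [array([-0.,  0.,  0.]), array([ 0., -0., -0.]), array([ 0.,  0., -0.])]
bung rack [127.85216426 203.24069552  20.        ]
60 (8, 190, 200) [ 0.27 -0.05  2.52  3.46  0.4  -1.79] 0.0
60 (8, 190, 95) [ 0.27  0.34  2.52  3.32  0.77 -1.63] 0.0
60 (8, 125, 95) [ 0.03  0.33  2.54  3.01  0.78 -1.53] 0.0
60 (8, 125, 115) [ 0.03  0.25  2.55  3.    0.71 -1.52] 0.0
60 (8, 90, 230) [-0.1  -0.17  2.53  2.46  0.33 -1.03] 0.0
60 (8, 50, 280) [-0.25 -0.29  2.49  1.77  0.33 -0.41] 0.0
60 (8, 20, 320) [-0.35 -0.35  2.43  1.41  0.42 -0.08] 0.0
60 (-40, 40, 320) [-0.37 -0.52  2.52  1.26  0.45  0.08] 0.0
0.0 [-204.  137.  349.] [-63. 133. 248.]
0.07 [-203.  145.  340.] [-66. 147. 235.]
0.14 [-201.  154.  333.] [-67. 164. 223.]
0.21 [-198.  164.  327.] [-67. 181. 215.]
0.29 [-195.  174.  322.] [-66. 199. 210.]
0.36 [-191.  183.  318.] [-62. 215. 208.]
0.43 [-186.  191.  316.] [-56. 230. 208.]
0.5 [-180.  198.  314.] [-48. 241. 210.]
0.57 [-174.  203.  312.] [-39. 247. 214.]
0.64 [-167.  206.  311.] [-29. 250. 217.]
0.71 [-160.  207.  309.] [-18. 247. 219.]
0.79 [-154.  205.  305.] [ -8. 239. 219.]
0.86 [-148.  202.  301.] [  1. 226. 216.]
0.93 [-144.  197.  295.] [  6. 210. 210.]
1.0 [-142.  190.  287.] [  8. 190. 200.]
```

Run:
```python
from h import *
q=bot.get_obs()['joints'];r=IK((-40,150,250),tilt(40),q);print(r)
rows([W(-40,150,250)],[tilt(40)])
```

```text
(array([ 0.12443526, -0.34702687,  2.39611108,  0.01373284,  0.39442679,
       -1.58976394]), np.float64(2.4242355952525108e-11))
[np.float64(-5.78), np.float64(1.59), np.float64(2.32), np.float64(-1.1), np.float64(14.6), np.float64(-2.5)]
```

Request:
{"method": "arm_command", "body": {"plan": [[[-2, 0.5, 0.8, -0.4, 5, -0.8], [-4, 1, 1.6, -0.8, 10, -1.6], [-5.8, 1.6, 2.3, -1.1, 14.6, -2.5], [-5.8, 1.6, 2.3, -1.1, 14.6, -2.5], [-5.8, 1.6, 2.3, -1.1, 14.6, -2.5]]]}}

```text
time_s: 8.1
tool_pos: [0.3701, 0.0914, 0.3818]
ee_rot: [-0.161, 2.441, 0.059]
contact_force: [-0.2, -0.0, -0.1]
finger_gap: 0.001
```

Run:
```python
from h import *
o=bot.get_obs();q=o['joints'];Rm=R.from_rotvec(o['ee_rot']);print(o['time_s'],q.round(3),rackmm(o['tool_pos']+Rm.apply([0,0,.173])).round(),(FK(q)[0]-o['tool_pos'])*1e3)
g,_=IK((8,190,200),tiltf(60),np.array([q[0],-.1,2.4,np.pi,.6,-1.57]));print(g.round(2))
def step(qa,qb,n):
    x0,R0=FK(qa)
    for k in np.arange(1,n+1)/n:
        x,Rn=FK(qa+(qb-qa)*k);print([float(v) for v in np.r_[R0.inv().apply(x-x0)*100,np.degrees((R0.inv()*Rn).as_rotvec())].round(1)],rackmm(x+Rn.apply([0,0,.173])).round())
mid=(q+g)/2;step(q,mid,10);print();step(mid,g,10)
```

```text
8.1 [ 0.127 -0.347  2.397  0.009  0.395 -1.583] [-41. 150. 249.] [-0.00017793 -0.00035952  0.00024922]
[ 0.27 -0.05  2.52  3.46  0.4  -1.79]
[0.6, 1.2, 0.5, -4.0, 1.2, 8.2] [-45. 175. 239.]
[1.2, 2.4, 1.0, -7.8, 2.4, 16.6] [-47. 199. 233.]
[1.5, 3.6, 1.4, -11.3, 3.6, 24.9] [-48. 221. 229.]
[1.8, 4.6, 1.7, -14.7, 4.7, 33.4] [-48. 242. 228.]
[2.0, 5.6, 2.0, -17.9, 5.8, 42.0] [-46. 261. 229.]
[2.0, 6.4, 2.3, -20.8, 6.9, 50.6] [-43. 276. 232.]
[2.0, 7.1, 2.6, -23.4, 7.8, 59.3] [-38. 289. 236.]
[1.9, 7.7, 2.8, -25.9, 8.6, 68.1] [-32. 299. 241.]
[1.8, 8.0, 3.1, -28.0, 9.3, 76.9] [-25. 305. 246.]
[1.7, 8.3, 3.4, -29.9, 9.9, 85.8] [-18. 308. 251.]

[-0.1, 0.0, 0.3, -2.5, -0.3, 8.8] [-10. 307. 254.]
[-0.3, -0.0, 0.6, -5.0, -0.8, 17.5] [ -3. 303. 257.]
[-0.7, -0.1, 0.9, -7.5, -1.6, 26.2] [  5. 296. 258.]
[-1.2, -0.3, 1.1, -9.9, -2.7, 34.9] [ 11. 286. 256.]
[-1.8, -0.7, 1.3, -12.4, -4.0, 43.6] [ 16. 273. 253.]
[-2.5, -1.1, 1.4, -14.9, -5.6, 52.2] [ 19. 259. 247.]
[-3.2, -1.7, 1.5, -17.4, -7.4, 60.7] [ 20. 243. 238.]
[-4.0, -2.5, 1.5, -19.9, -9.5, 69.2] [ 19. 225. 228.]
[-4.8, -3.4, 1.4, -22.5, -11.8, 77.6] [ 15. 208. 215.]
[-5.5, -4.5, 1.4, -25.2, -14.4, 85.9] [  8. 190. 200.]
```

Request:
{"method": "arm_command", "body": {"plan": [[[0.6, 1.2, 0.5, -4.0, 1.2, 8.2], [1.2, 2.4, 1.0, -7.8, 2.4, 16.6], [1.5, 3.6, 1.4, -11.3, 3.6, 24.9], [1.8, 4.6, 1.7, -14.7, 4.7, 33.4], [2.0, 5.6, 2.0, -17.9, 5.8, 42.0], [2.0, 6.4, 2.3, -20.8, 6.9, 50.6], [2.0, 7.1, 2.6, -23.4, 7.8, 59.3], [1.9, 7.7, 2.8, -25.9, 8.6, 68.1], [1.8, 8.0, 3.1, -28.0, 9.3, 76.9], [1.7, 8.3, 3.4, -29.9, 9.9, 85.8], [1.7, 8.3, 3.4, -29.9, 9.9, 85.8]]]}}

```text
time_s: 9.48
tool_pos: [0.3671, 0.1749, 0.3444]
ee_rot: [1.464, 2.082, 1.328]
contact_force: [-0.5, -0.2, 0.8]
finger_gap: 0.001
```

Request:
{"method": "arm_command", "body": {"plan": [[[-0.1, 0.0, 0.3, -2.5, -0.3, 8.8], [-0.3, 0.0, 0.6, -5.0, -0.8, 17.5], [-0.7, -0.1, 0.9, -7.5, -1.6, 26.2], [-1.2, -0.3, 1.1, -9.9, -2.7, 34.9], [-1.8, -0.7, 1.3, -12.4, -4.0, 43.6], [-2.5, -1.1, 1.4, -14.9, -5.6, 52.2], [-3.2, -1.7, 1.5, -17.4, -7.4, 60.7], [-4.0, -2.5, 1.5, -19.9, -9.5, 69.2], [-4.8, -3.4, 1.4, -22.5, -11.8, 77.6], [-5.5, -4.5, 1.4, -25.2, -14.4, 85.9], [-5.5, -4.5, 1.4, -25.2, -14.4, 85.9]]]}}

```text
time_s: 10.85
tool_pos: [0.3745, 0.1328, 0.2867]
ee_rot: [-2.659, -0.185, -1.533]
contact_force: [-0.7, -0.8, -0.3]
finger_gap: 0.003
```

Run:
```python
from h import *
o=bot.get_obs();q=o['joints'];Rm=R.from_rotvec(o['ee_rot']);print(o['time_s'],q.round(3),rackmm(o['tool_pos']+Rm.apply([0,0,.173])).round())
n=lambda th:None
f=np.array([np.sin(np.pi/3),0,-.5])
def tip(th,L=232,d=19,s=18):
    a=np.array([0,np.cos(th),np.sin(th)]);nn=np.cross(f,a);nn/=np.linalg.norm(nn);nn*=np.sign(nn[2])
    return np.array([0,-110,135])+L*a-d*nn+s*f
P=[(8,190,140),(8,190,90)]+[(8,y,90) for y in(160,130)]+[tuple(tip(0,d=25))]+[tuple(tip(t)) for t in np.arange(0,1.21,.1)]
qq=q
for x in P:
    qq,e=IK(x,tiltf(60),qq);print(np.round(x),qq.round(2),round(e,4))
rows([W(*x) for x in P],[tiltf(60)]*len(P))
```

```text
10.85 [ 0.274 -0.047  2.524  3.456  0.394 -1.796] [  8. 192. 200.]
[  8 190 140] [ 0.27  0.17  2.53  3.35  0.61 -1.68] 0.0
[  8 190  90] [ 0.27  0.36  2.52  3.31  0.78 -1.62] 0.0
[  8 160  90] [ 0.16  0.35  2.53  3.18  0.79 -1.58] 0.0
[  8 130  90] [ 0.05  0.35  2.54  3.04  0.79 -1.54] 0.0
[  3. 122. 104.] [ 0.02  0.29  2.56  2.99  0.75 -1.52] 0.0
[  6. 122. 110.] [ 0.02  0.27  2.55  2.99  0.73 -1.52] 0.0
[  6. 122. 133.] [ 0.02  0.17  2.56  2.98  0.64 -1.5 ] 0.0
[  6. 121. 156.] [ 0.01  0.08  2.56  2.94  0.56 -1.46] 0.0
[  6. 117. 179.] [-0.   -0.    2.56  2.88  0.47 -1.4 ] 0.0
[  7. 110. 201.] [-0.03 -0.08  2.55  2.77  0.4  -1.31] 0.0
[  7. 102. 222.] [-0.06 -0.15  2.54  2.61  0.33 -1.16] 0.0
[  7.  91. 243.] [-0.1  -0.21  2.53  2.37  0.29 -0.94] 0.0
[  8.  79. 262.] [-0.15 -0.26  2.51  2.09  0.28 -0.67] 0.0
[  8.  64. 280.] [-0.2  -0.3   2.49  1.82  0.29 -0.43] 0.0
[  9.  48. 297.] [-0.25 -0.33  2.47  1.62  0.33 -0.25] 0.0
[ 10.  31. 311.] [-0.31 -0.34  2.44  1.48  0.38 -0.14] 0.0
[ 11.  12. 324.] [-0.37 -0.35  2.42  1.39  0.44 -0.07] 0.0
[ 12.  -9. 335.] [-0.43 -0.34  2.39  1.34 
[... 1266 characters left out ...]
oat64(-0.2), np.float64(0.1), np.float64(0.2)]
[np.float64(5.32), np.float64(11.25), np.float64(-3.14), np.float64(-0.2), np.float64(0.1), np.float64(0.2)]
[np.float64(6.9), np.float64(12.69), np.float64(-4.0), np.float64(-0.2), np.float64(0.1), np.float64(0.2)]
[np.float64(8.35), np.float64(14.29), np.float64(-4.77), np.float64(-0.2), np.float64(0.1), np.float64(0.2)]
[np.float64(9.66), np.float64(16.06), np.float64(-5.45), np.float64(-0.2), np.float64(0.1), np.float64(0.2)]
[np.float64(10.82), np.float64(17.96), np.float64(-6.04), np.float64(-0.2), np.float64(0.1), np.float64(0.2)]
[np.float64(11.82), np.float64(19.98), np.float64(-6.52), np.float64(-0.2), np.float64(0.1), np.float64(0.2)]
```

Request:
{"method": "arm_command", "body": {"plan": [[[-3, 0, 1.7, 0, 0, 0], [-6, 0, 3.5, 0, 0, 0], [-9.5, 0, 5.5, 0, 0, 0], [-9.5, 1.5, 5.5, 0, 0, 0], [-9.5, 3.5, 5.5, 0, 0, 0], [-9.5, 5.5, 5.5, 0, 0, 0], [-9.5, 6.8, 5.5, 0, 0, 0], [-8.6, 6.8, 4.4, 0, 0, 0], [-8.6, 6.8, 4.4, 0, 0, 0]]]}}

```text
time_s: 11.98
tool_pos: [0.3805, 0.0651, 0.1921]
ee_rot: [-2.654, -0.184, -1.539]
contact_force: [0.4, 0.1, 0.6]
finger_gap: 0.002
```

Run:
```python
from h import *
o=bot.get_obs();q=o['joints'];Rm=R.from_rotvec(o['ee_rot']);print(o['time_s'],q.round(3),rackmm(o['tool_pos']+Rm.apply([0,0,.173])).round(),o['contact_force'])
t=grab('top');s=grab('side')
a=cv2.resize(t['frame'][170:290,260:405],None,fx=2.7,fy=2.7,interpolation=cv2.INTER_CUBIC)
b=cv2.resize(s['frame'][130:250,270:415],None,fx=2.7,fy=2.7,interpolation=cv2.INTER_CUBIC)
cv2.imwrite('pics/c5.png',cv2.convertScaleAbs(np.hstack([a,b]),alpha=1.6,beta=10)[:,:,::-1])
```

```text
11.975 [ 0.017  0.284  2.554  2.989  0.75  -1.52 ] [  5. 124. 106.] [0.420117   0.13963623 0.62622275]
```

View pics/c5.png

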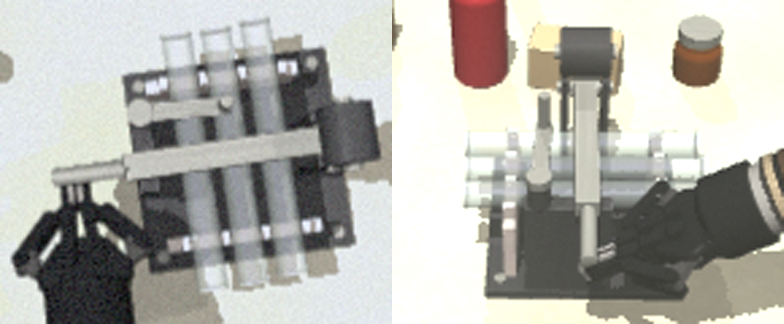

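The top crop shows the fingertips crossing under the rod at (75,180), clear of the rack, and the catch still open. Starting the lift.

Request:
{"method": "arm_command", "body": {"plan": [[[0.3, 0, 0, 0, 0, 0], [0.6, 0, 0, 0, 0, 0], [1.6, 0, -0.6, 0, 0, 0], [2.6, 0, -1.2, 0, 0, 0], [3.6, 0.1, -1.8, 0, 0, 0], [4.6, 0.2, -2.3, 0, 0, 0], [5.6, 0.4, -2.9, 0, 0, 0], [6.6, 0.6, -3.5, 0, 0, 0], [7.6, 0.9, -4, 0, 0, 0], [8.6, 1.2, -4.6, 0, 0, 0], [8.6, 1.2, -4.6, 0, 0, 0]]]}}

```text
time_s: 13.45
tool_pos: [0.3849, 0.0536, 0.2894]
ee_rot: [-2.655, -0.181, -1.539]
contact_force: [-0.7, 0.1, -1.1]
finger_gap: 0.001
```

Run:
```python
from h import *
o=bot.get_obs();q=o['joints'];Rm=R.from_rotvec(o['ee_rot']);print(o['time_s'],q.round(3),rackmm(o['tool_pos']+Rm.apply([0,0,.173])).round(),o['contact_force'])
t=grab('top');s=grab('side')
a=cv2.resize(t['frame'][170:290,260:405],None,fx=2.7,fy=2.7,interpolation=cv2.INTER_CUBIC)
b=cv2.resize(s['frame'][130:250,270:415],None,fx=2.7,fy=2.7,interpolation=cv2.INTER_CUBIC)
cv2.imwrite('pics/c6.png',cv2.convertScaleAbs(np.hstack([a,b]),alpha=1.6,beta=10)[:,:,::-1])
```

```text
13.45 [-0.026 -0.085  2.55   2.77   0.393 -1.307] [  8. 111. 203.] [-0.72436538  0.13143153 -1.10484371]
```

View pics/c6.png

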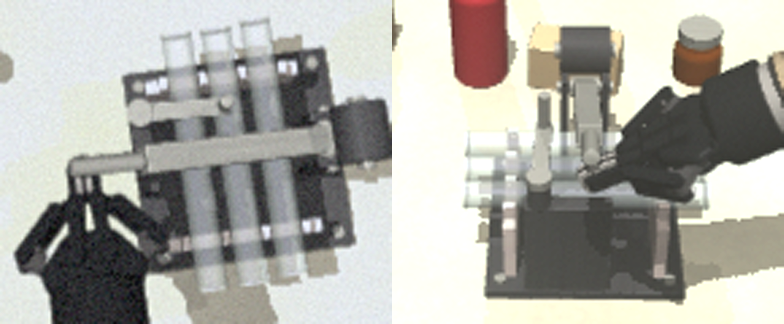

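The bar is up about 0.4 rad and rests on the fingers, close to the rod's end. I'll shift inward 12 mm while continuing.

Request:
{"method": "arm_command", "body": {"plan": [[[0.1, 0.6, -0.1, 0, 0, 0], [0.6, 1.3, -0.4, 0, 0, 0], [1.4, 1.9, -0.8, 0, 0, 0], [2.2, 2.4, -1.2, 0, 0, 0], [3.1, 2.9, -1.7, 0, 0, 0], [3.9, 3.5, -2.1, 0, 0, 0], [4.7, 4.1, -2.6, 0, 0, 0], [5.4, 4.8, -3, 0, 0, 0], [6.2, 5.5, -3.4, 0, 0, 0], [6.9, 6.2, -3.8, 0, 0, 0], [7.6, 7, -4.1, 0, 0, 0], [7.6, 7, -4.1, 0, 0, 0]]]}}

```text
time_s: 15.05
tool_pos: [0.3968, -0.0157, 0.3751]
ee_rot: [-2.656, -0.18, -1.537]
contact_force: [-0.2, -0.2, 0.4]
finger_gap: 0.001
```

Run:
```python
from h import *
o=bot.get_obs();q=o['joints'];Rm=R.from_rotvec(o['ee_rot']);print(o['time_s'],q.round(3),rackmm(o['tool_pos']+Rm.apply([0,0,.173])).round(),o['contact_force'],(Rm.inv()*tiltf(60)).magnitude())
t=grab('top');s=grab('side')
a=cv2.resize(t['frame'][170:290,260:405],None,fx=2.7,fy=2.7,interpolation=cv2.INTER_CUBIC)
b=cv2.resize(s['frame'][100:220,270:415],None,fx=2.7,fy=2.7,interpolation=cv2.INTER_CUBIC)
cv2.imwrite('pics/c7.png',cv2.convertScaleAbs(np.hstack([a,b]),alpha=1.6,beta=10)[:,:,::-1])
```

```text
15.05 [-0.277 -0.298  2.471  1.681  0.357 -0.332] [ 10.  41. 289.] [-0.24767497 -0.17168949  0.43551271] 0.00319269875544771
```

View pics/c7.png

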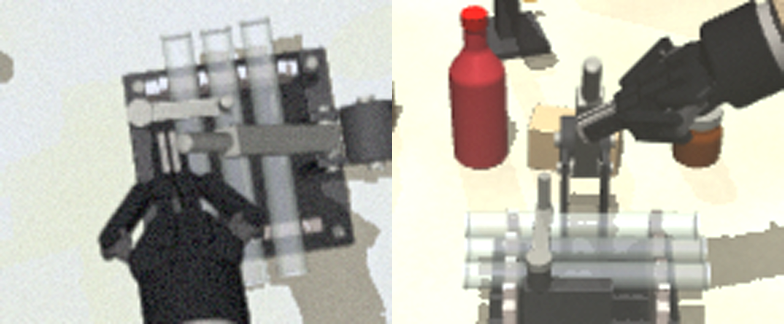

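The bar is at about 0.9 rad with the fingers behind it at (170,150). I'll push on past the balance point, wait, then back out along −rack x.

Request:
{"method": "arm_command", "body": {"plan": [[[0.6, 0.8, -0.3, 0, 0, 0], [1.2, 1.6, -0.6, 0, 0, 0], [1.8, 2.5, -0.9, 0, 0, 0], [2.3, 3.4, -1.2, 0, 0, 0], [2.8, 4.3, -1.5, 0, 0, 0], [3.2, 5.1, -1.7, 0, 0, 0], [3.2, 5.1, -1.7, 0, 0, 0], [3.2, 5.1, -1.7, 0, 0, 0], [3.2, 5.1, -1.7, 0, 0, 0], [3.2, 5.1, -1.7, 0, 0, 0], [3.2, 5.1, -1.7, 0, 0, 0], [3.2, 5.1, -1.7, 0, 0, 0]]]}}

```text
time_s: 16.65
tool_pos: [0.4046, -0.0658, 0.4112]
ee_rot: [-2.657, -0.18, -1.536]
contact_force: [0.1, -0.1, -0.1]
finger_gap: -0.001
```

Run:
```python
from h import *
o=bot.get_obs();q=o['joints'];Rm=R.from_rotvec(o['ee_rot']);tp=rackmm(o['tool_pos']+Rm.apply([0,0,.173]));print(o['time_s'],q.round(3),tp.round(),o['contact_force'])
t=grab('top');s=grab('side')
for th in(1.0,1.1,1.2,1.35):
  P=W(0,-110+250*np.cos(th),135+250*np.sin(th));print(th,((proj(t,P)-[260,170])*2.7).round(),((proj(s,P)-[270,60])*2.7+[392,0]).round())
for x in[tp+[-15,10,0],tp+[-30,40,10],tp+[-50,90,20]]: print(x.round(),*IK(x,tiltf(60),q));rows([W(*x)],[tiltf(60)])
a=cv2.resize(t['frame'][170:290,260:405],None,fx=2.7,fy=2.7,interpolation=cv2.INTER_CUBIC)
b=cv2.resize(s['frame'][60:180,270:415],None,fx=2.7,fy=2.7,interpolation=cv2.INTER_CUBIC)
cv2.imwrite('pics/c8.png',cv2.convertScaleAbs(np.hstack([a,b]),alpha=1.6,beta=10)[:,:,::-1])
```

```text
16.65 [-0.435 -0.321  2.401  1.402  0.495 -0.118] [ 11.  -9. 325.] [ 0.0789648  -0.09592571 -0.10239511]
1.0 [[191. 141.]] [[594. 170.]]
1.1 [[221. 136.]] [[594. 143.]]
1.2 [[253. 130.]] [[593. 118.]]
1.35 [[305. 122.]] [[593.  86.]]
[ -4.   1. 325.] [-0.43095232 -0.37391379  2.43390557  1.36343301  0.49244945 -0.07168807] 5.73711911311392e-12
[np.float64(-0.73), np.float64(-1.05), np.float64(-1.3), np.float64(-0.1), np.float64(-0.1), np.float64(0.1)]
[-19.  31. 335.] [-0.36010071 -0.46882667  2.46589417  1.241998    0.44766108  0.09953961] 3.7199843899715646e-14
[np.float64(-0.61), np.float64(-4.05), np.float64(-3.09), np.float64(-0.1), np.float64(-0.1), np.float64(0.1)]
[-39.  81. 345.] [-0.19598206 -0.59063175  2.50411457  0.96043912  0.34807681  0.47082464] 2.058365630719372e-11
[np.float64(-0.73), np.float64(-9.06), np.float64(-5.31), np.float64(-0.1), np.float64(-0.1), np.float64(0.1)]
```

View pics/c8.png

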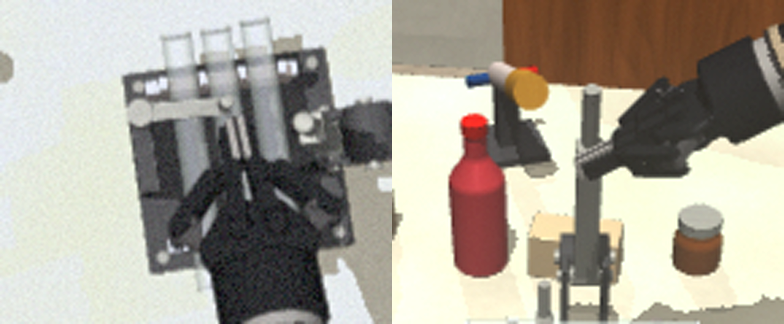

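The rod end is at (305,122) in the top crop and (593,88) in the side crop. Both match the upper stop at 1.35, and the fingers are clear of the bar. Backing off.

Request:
{"method": "arm_command", "body": {"plan": [[[-0.5, -0.5, -0.6, 0, 0, 0], [-0.7, -1.1, -1.3, 0, 0, 0], [-0.7, -2.5, -2.2, 0, 0, 0], [-0.6, -4, -3.1, 0, 0, 0], [-0.6, -5.7, -3.8, 0, 0, 0], [-0.7, -7.4, -4.6, 0, 0, 0], [-0.7, -9, -5.3, 0, 0, 0], [-0.7, -9, -5.3, 0, 0, 0], [-0.7, -9, -5.3, 0, 0, 0], [-0.7, -9, -5.3, 0, 0, 0]]]}}

```text
time_s: 18.0
tool_pos: [0.3436, 0.0162, 0.4314]
ee_rot: [-2.657, -0.178, -1.536]
contact_force: [-0.1, -0.5, -0.4]
finger_gap: -0.004
```

Run:
```python
from h import *
o=bot.get_obs();print(o['time_s'],o['contact_force'],abs(o['qvel']).max())
t=grab('top','top9.png');s=grab('side')
d=cv2.absdiff(cv2.imread('pics/top0.png'),cv2.imread('pics/top9.png')).max(2)
# bystander areas: fraction of strongly changed pixels
for n,(u,v) in dict(flask=(448,165),brick=(447,212),bung=(253,194),bulb=(185,154),jar=(461,268),paddle=(170,245)).items(): print(n,(d[v-18:v+18,u-18:u+18]>60).mean().round(3))
a=cv2.resize(t['frame'][130:290,240:480],None,fx=1.65,fy=1.65,interpolation=cv2.INTER_CUBIC)
b=cv2.resize(s['frame'][70:230,230:430],None,fx=1.65,fy=1.65,interpolation=cv2.INTER_CUBIC)
cv2.imwrite('pics/c9.png',cv2.convertScaleAbs(np.hstack([a,b]),alpha=1.6,beta=10)[:,:,::-1])
```

```text
18.0 [-0.06040828 -0.49222967 -0.38995381] 0.006344112350928768
flask 0.0
brick 0.0
bung 0.0
bulb 0.0
jar 0.0
paddle 0.0
```

View pics/c9.png

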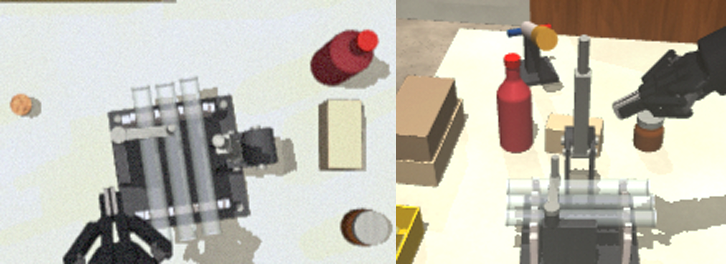

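The bar stands raised by itself, the catch is open (pin at (170,130)), the tubes are in place, and the arm is clear. Handing in.

```bash
python3 -c "
from station import bot
print(bot.hand_in())"
```

```text
the job is handed in; nothing more can be done
None
```

The tube rack is open and I handed the job in at about 18 s of the 56 s allowed; hand-in reports no verdict.

**What I did:** I swung the catch off the bar to about 1.5 rad by pushing its pin with the closed fingertips. I then pushed the rod end up from below until the bar passed its balance point and went to its stop without further pushing. After that I backed the arm off.

**Last checks:**
- **Bar and catch:** with the fingers clear, both views put the bar at about 1.35 rad, the upper stop. The catch measured about 1.5 rad after the push, and the final picture still shows it open.
- **Bystanders:** the before/after comparison of the top view shows no change around the flask, firebrick, bung, bulb, jar or paddle.
- **Tubes:** I checked these by eye only; they look in place.
- **Arm:** it stood still and clear. Every force reading I took was about 1.4 N or less, which is close to the sensor's noise. I read forces only at the end of each move.

**What went differently:** the first tilted pose for the lift stopped about 6° short because two joints were near their limits, so I turned the wrist over and entered from beyond the rod's end. No check failed or disagreed at the end.

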